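Dress the sloped display stand

TASK

Lay the long wooden serving board lengthwise on the narrow sloped stand, flat on the ramp, centred, its lower end up against the stop. Then lay the long gift box flat and squarely along the board, also with its end against the stop. Set both down without dropping them and leave the other things on the counter where they are.

Things in the scene. Friction and masses are not known exactly. Their poses are not given: they have to be found in the camera images.
- ramp: narrow ramp of the stand: a wooden plank 36 mm wide, 168 mm long, rising at 22 degrees away from the robot. Across its low end (52 mm above the counter) a wooden stop, 64 mm wide, 10 mm thick, 30 mm high above the ramp face; high end at 115 mm. Origin: on the ramp face, mid width, where it meets the stop. x: up the slope; y: level, across; z: square out of the face.
- stand: raised wooden display stand that carries the ramp, fixed to the counter: a foot plate 200 x 90 x 12 mm and two uprights under the ramp. Origin: centre of the foot plate's underside; x the horizontal direction in which the ramp rises, z up.
- board: flat light-wood serving board, a plain oblong 160 x 60 mm, 12 mm thick, lying on the counter. Origin: centre of its underside; x along its length, y across its width, z up. 100 g.
- giftbox: long closed cardboard gift box with a white paper band round its middle, 130 x 56 mm, 40 mm tall, lying on the counter. Origin: centre of its underside; x along its length, y across its width, z up. 200 g.
- trivet: square light-wood trivet, 90 x 90 x 12 mm; a bystander. Origin: centre of its underside
- smallbox: small cube-shaped cardboard box, 60 mm; a bystander. Origin: centre of its underside
- spray: white spray bottle, 68 mm across, 175 mm tall; a bystander. Origin: centre of its underside
- tape: grey tape dispenser 120 x 50 mm with a yellow roll, 82 mm tall; a bystander. Origin: centre of its underside
- mug: white mug, 80 mm across, 85 mm tall; a bystander. Origin: centre of its underside

How it is judged:
By the outcome, as a careful person would: the job done as asked, in the order asked, and still so for the second after the job is handed in, with the robot touching nothing.
It also fails if it takes over 64 s, if anything falls off the work surface, if the arm or the gripper's body presses on something with over 40 N, if the wrist force passes 120 N, or if a joint passes its speed limit or range.

ROBOT

A 6-joint arm with a two-finger parallel gripper is mounted at the origin on the work surface. World frame = base frame: x ahead of the robot, y to its left, z up, the work surface at z = 0. Lengths are in m, angles in rad, forces in N, time in s.
With the tool pointing down it reaches from about 0.325 to 1 m from the base axis. Payload 5.1 kg.
Tool frame: the origin (TCP) lies midway between the tips of the shut fingers; the grasp point (between the pads) lies 19 mm behind it (arm.tcp_to_grasp is the distance from the TCP to the grasp point, in m); x points along the fingers, y is the direction in which the jaws open and shut, and the axes are right-handed (so a half turn about x gives the same grasp; the last joint's range is limited). The gripper opens to 85 mm and grips with 20 to 120 N. Pads are 22 mm wide; open, the fingers measure 114 mm over their backs; the gripper's body (76 mm by 85 mm) begins 54 mm behind the grasp point. The pads swing forward as they close: fully open they stand 13 mm farther back than shut.
Start: joints at [1.185, 0.124, 1.65, -0, 1.367, -0.083], TCP at [0.194, 0.62, 0.231] pointing down, gripper open.
Joint ranges: [-2.61, 2.61], [-1.02, 2.33], [0.03, 2.71], [-1.35, 4.49], [0.32, 2.68], [-2.91, 2.91]. Speed limits (rad/s): [2.57, 2.57, 3.14, 3.14, 3.14, 3.14].

INTERFACE

Orientations are given as a unit quaternion [x, y, z, w].
In Python, from station import arm gives the robot as it stands.
- The arm moves only by the shell command python3 -m inch 'ROWS' [FORCE]. ROWS is JSON, a list of rows, each an object with "linear": the shift along the tool's x, y, z as a fraction of full scale, a list of three; "spin": the turn about the tool's x as a fraction of full scale; "jaw": the opening, from 0 (shut) to 1 (fully open). A call has exactly 5 rows; each row is the pose to reach, as a shift and turn from the pose commanded when the call began, along the tool's axes at that moment, turning the shorter way round; what a row does not reach only later rows make up. Full scale, the value 1, is 1000 mm for a shift and pi rad for a turn. A row lasts 1/12 s, in which the tool goes at most 41.7 mm and 7.16 degrees, less where a joint would pass 70% of its speed; a pose out of reach is approached as far as the arm can. A call with a number of a shift or a turn outside -1 to 1 is refused whole. A call with a gripper value outside its range is refused whole. The fingers move at their own pace and stop on an object; FORCE is the grip in N (left out, the last holds). Time passes only in rows, so rows that repeat a pose let the fingers close, or fill a call up. It gives the time, the measured TCP pose, the force and the opening at its end, in the units of the state.
- arm.sense(): the state, without advancing time (a new reading comes with each control period).
- arm.read_camera(name): name is "scene" or "side" or "wrist"; returns a dict with "frame" (420x560x3 uint8, red, green, blue), "fx", "fy", "cx", "cy" (pixels), "dist_coeffs" ([k1, k2, p1, p2, k3] as OpenCV has them; the pictures are not rectified), "cam_to_world" (4x4, takes a point from camera to world coordinates). Camera axes: x right, y up, looking along -z (the intrinsics and any distortion apply to the point x, -y, -z); pixel columns grow to the right and rows downward; lengths in m; the calibration is good to about 2 mm. A picture is of the moment at which its call begins. There is no depth.
- arm.hand_in(): hands the job in, once; it reports no verdict.
The state is a dict: "time": time; "q": joint angles; "qvel": joint speeds; "effort": joint torques, N m; "eef_pos": TCP position; "eef_rot": TCP orientation; "ft_force": force on the tool from outside, world axes, zero at the start; "moment": the same for the moment, N m; "gripper_width": finger opening in m.
Only numpy, scipy, OpenCV 4.12 (cv2) and the standard library are available. Lean on these libraries where they do the work, as an engineer would, in place of code of your own. Each camera call takes 0.05 s, during which the arm holds its last target. There are 200 camera calls.

## Working session

There is one attempt and no reset: what is moved stays moved. The work goes in short steps, Python scripts to look and compute and a shell command to move; the robot and the scene stay as the last step left them, time stands still between calls to the robot, and variables do not carry over. Pictures are saved under pics/ and viewed, about 8 in all and at most 12, crops included, and the job is handed in when it is done.

```bash
ls; mkdir -p pics; python3 - <<'E'
from station import arm
import cv2, numpy as np
print(arm.sense())
for n in ["scene","side"]:
    c=arm.read_camera(n); np.savez(f"pics/{n}0.npz",**{k:np.array(v) for k,v in c.items()})
    cv2.imwrite(f"pics/{n}0.png",c["frame"][:,:,::-1])
    print(n,c["fx"],c["cx"],c["cy"],c["dist_coeffs"],np.round(c["cam_to_world"],3).tolist())
E
```

```text
pics
{'time': 0.0, 'q': array([ 1.18540974e+00,  1.24525546e-01,  1.65170691e+00,  7.79359069e-07,
        1.36751192e+00, -8.26132289e-02]), 'qvel': array([ 1.08482915e-04,  8.42298161e-05,  1.76942716e-04, -1.54344809e-03,
       -1.14788806e-03,  4.46328687e-04]), 'effort': array([ 9.81430712e-04, -4.23611498e+01, -3.65456128e+01, -1.20368270e-05,
        7.21590273e-03,  3.34528970e-06]), 'eef_pos': array([0.19360821, 0.61983797, 0.23002035]), 'eef_rot': array([ 0.10589817,  0.69919578, -0.10737808,  0.69884246]), 'ft_force': array([ 1.00925343, -0.19515895, -0.48600839]), 'moment': array([-0.02337944,  0.0252517 , -0.01293618]), 'gripper_width': 0.08555222996991411}
scene 417.99988244583795 280.20280650717206 202.44841507274202 [-0.01378713  0.          0.          0.          0.        ] [[0.319, -0.781, 0.537, 1.309], [0.948, 0.256, -0.19, -0.243], [0.011, 0.57, 0.822, 1.147], [0.0, 0.0, 0.0, 1.0]]
side 426.1864547388135 278.79958426572983 209.68606603369352 [-0.12502447  0.          0.          0.          0.        ] [[0.861, 0.284, -0.422, 0.103], [-0.509, 0.458, -0.729, -0.863], [-0.014, 0.843, 0.538, 0.737], [0.0, 0.0, 0.0, 1.0]]
```

View pics/scene0.png

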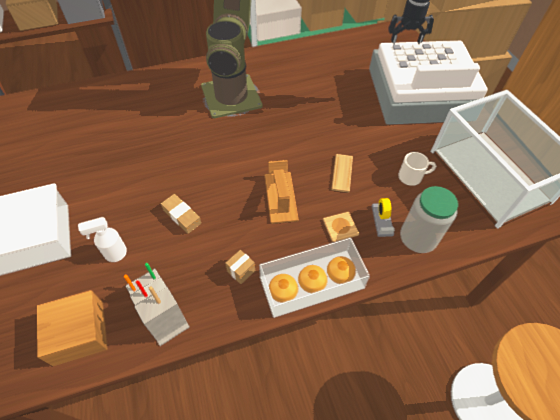

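View pics/side0.png

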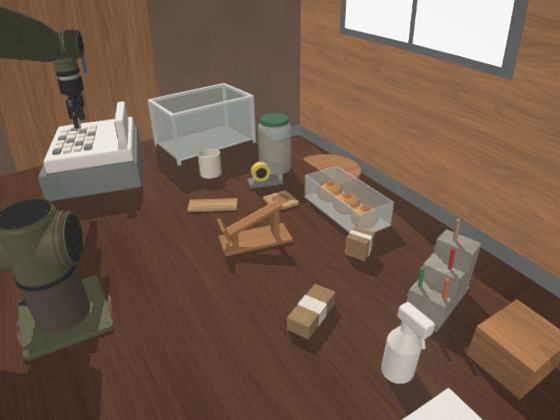

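The scene view shows the board at (343,173), gift box (181,213), stand (281,192), trivet (340,226), small box (240,265). The side view shows the board at (213,205), gift box (312,311), and the stand at (255,225) with its ramp rising right.

```bash
cat > h.py <<'E'
import numpy as np, cv2
from scipy.spatial.transform import Rotation as R
def K(c): return np.array([[c["fx"],0,c["cx"]],[0,c["fy"],c["cy"]],[0,0,1]],float)
def ray(c,px):
    n=cv2.undistortPoints(np.array(px,float).reshape(-1,1,2),K(c),np.array(c["dist_coeffs"],float)).reshape(-1,2)
    M=np.array(c["cam_to_world"]); d=np.c_[n[:,0],-n[:,1],-np.ones(len(n))]@M[:3,:3].T
    return M[:3,3],d
def cast(c,px,z):
    o,d=ray(c,px); return o+d*((z-o[2])/d[:,2])[:,None]
def proj(c,P):
    M=np.array(c["cam_to_world"]); p=(np.atleast_2d(P)-M[:3,3])@M[:3,:3]; p=p*[1,-1,-1]
    return cv2.projectPoints(p.reshape(-1,1,3),np.zeros(3),np.zeros(3),K(c),np.array(c["dist_coeffs"],float))[0].reshape(-1,2)
def load(n): return dict(np.load(f"pics/{n}.npz"))
E
python3 - <<'E'
from h import *
c=load("scene0");f=c["frame"];hsv=cv2.cvtColor(f,cv2.COLOR_RGB2HSV)
for n,p in dict(board=(343,173),gift=(170,205),stand=(281,190),table=(230,180)).items(): print(n,hsv[p[1],p[0]])
m=(hsv[...,2]>135).astype(np.uint8)
n,l,s,_=cv2.connectedComponentsWithStats(m)
for nm,p,z in [("board",(343,173),.012),("gift",(181,213),.04)]:
    i=l[p[1],p[0]];print(nm,s[i])
    if i==0: continue
    k=cv2.findContours((l==i).astype(np.uint8),0,1)[0][0][:,0]
    w=cast(c,k,z)[:,:2];print(cv2.minAreaRect((w*1000).astype(np.float32)))
a=cv2.resize(f[145:280,150:375],None,fx=3.5,fy=3.5,interpolation=cv2.INTER_CUBIC)
s=load("side0")["frame"];b=cv2.resize(s[180:345,180:345],None,fx=3.5,fy=3.5,interpolation=cv2.INTER_CUBIC)
cv2.imwrite("pics/ca.png",a[:,:,::-1]);cv2.imwrite("pics/cb.png",b[:,:,::-1])
E
```

```text
board [ 20 128 240]
gift [ 18 134 226]
stand [ 16 172 224]
table [ 10 156 134]
board [    0     0   560   406 55960]
((461.89593505859375, 521.5015869140625), (1094.69775390625, 2741.623046875), 14.209329605102539)
gift [    0     0   560   406 55960]
((482.7974548339844, 502.644287109375), (1067.685546875, 2673.9716796875), 14.209331512451172)
```

View pics/ca.png

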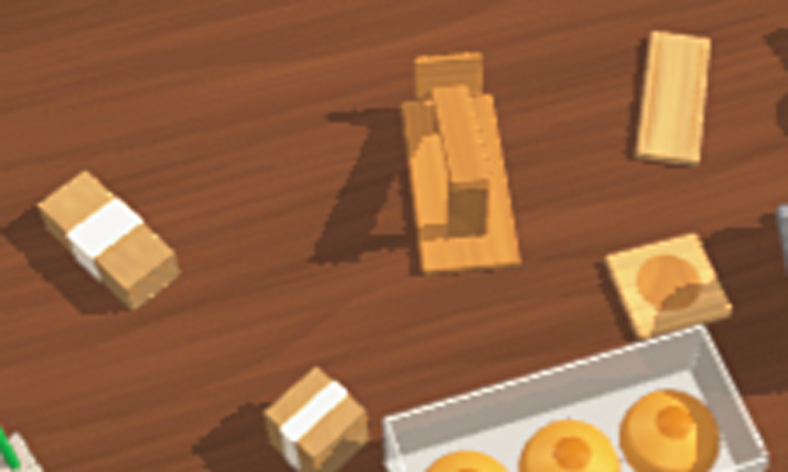

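View pics/cb.png

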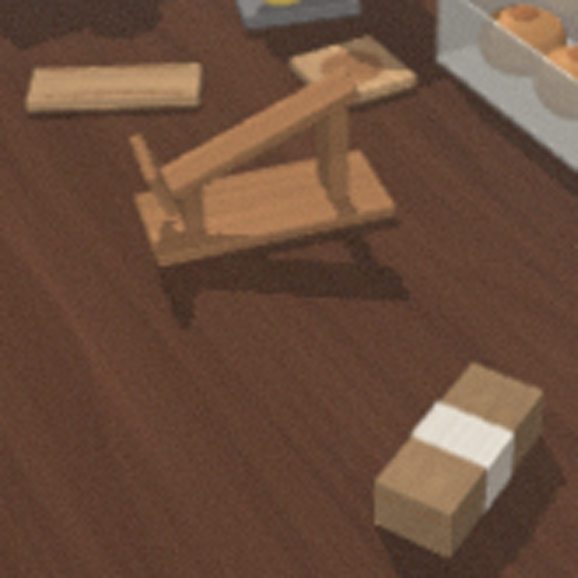

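Scene crop (×3.5 from 150,145): board corners about (651,31),(710,38),(699,158),(636,154), gift-box top (84,171),(38,207),(179,258), foot plate (403,103),(490,95),(520,262),(423,266). The side crop (from 180,180) gives the same objects.

```bash
python3 - <<'E'
from h import *
def un(pts,o): return (np.array(pts,float)+.5)/3.5-.5+np.array(o)
S=load("scene0");D=load("side0")
def rect(n,c,pts,o,z):
    w=cast(c,un(pts,o),z)[:,:2]*1000
    (cx,cy),_,_=cv2.minAreaRect(w.astype(np.float32))
    e=[w[(i+1)%4]-w[i] for i in range(4)]
    print(n,np.round(w.mean(0),1),[(round(float(np.hypot(*v)),0),round(float(np.degrees(np.arctan2(v[1],v[0]))%180),1)) for v in e])
a=(150,145);b=(180,180)
rect("boardS",S,[(651,31),(710,38),(699,158),(636,154)],a,.012)
rect("boardD",D,[(33,70),(201,64),(200,98),(29,104)],b,.012)
rect("giftS",S,[(84,171),(38,207),(131,290),(179,256)],a,.04)
rect("giftD",D,[(474,363),(543,390),(452,517),(376,487)],b,.04)
rect("footS",S,[(403,103),(490,95),(520,262),(423,266)],a,.012)
rect("footD",D,[(135,200),(158,255),(395,208),(360,153)],b,.012)
rect("trivetS",S,[(606,257),(696,235),(731,307),(640,333)],a,.012)
w=cast(S,un([(434,89),(471,85)],a),.054);print("ramp low",w)
w=cast(S,un([(449,184),(488,179)],a),.115);print("ramp high",w)
w=cast(S,un([(415,57),(482,53)],a),.052+.030*np.cos(.384));print("stop top",w)
w=cast(D,un([(178,192),(167,176)],b),.052);print("side ramp low",w)
w=cast(D,un([(320,78),(358,83)],b),.115);print("side ramp high",w)
w=cast(S,un([(240*1,265)],(0,0)),.03)
for n,p in dict(smallbox=(240,265),tape=(384,215),mug=(414,170),spray=(110,245)).items(): print(n,cast(S,[p],.03)[0].round(3))
E
```

```text
boardS [509.3 268.1] [(61.0, 62.9), (156.0, 151.8), (61.0, 67.3), (160.0, 151.9)]
boardD [507.3 264.8] [(160.0, 151.9), (60.0, 63.3), (157.0, 151.9), (61.0, 66.1)]
giftS [ 515.5 -297.5] [(55.0, 120.0), (131.0, 28.9), (53.0, 114.4), (136.0, 28.0)]
giftD [ 510.9 -300.7] [(52.0, 117.5), (129.0, 28.1), (53.0, 120.5), (132.0, 28.0)]
footS [541.   30.4] [(87.0, 78.6), (198.0, 168.7), (89.0, 74.6), (192.0, 168.1)]
footD [537.5  27. ] [(78.0, 79.5), (196.0, 166.8), (85.0, 78.7), (197.0, 168.6)]
trivetS [711.2 174.6] [(89.0, 87.6), (81.0, 178.8), (88.0, 89.4), (84.0, 179.2)]
ramp low [[0.46211713 0.03153361 0.054     ]
 [0.46847462 0.06692509 0.054     ]]
ramp high [[ 0.61396191 -0.00427696  0.115     ]
 [ 0.6194607   0.02957556  0.115     ]]
stop top [[0.43921657 0.02002588 0.07981521]
 [0.4543157  0.0823803  0.07981521]]
side ramp low [[0.46272173 0.02602588 0.052     ]
 [0.46449806 0.05044839 0.052     ]]
side ramp high [[0.5927268  0.02566358 0.115     ]
 [0.61456905 0.00313712 0.115     ]]
smallbox [ 0.754 -0.168  0.03 ]
tape [0.729 0.316 0.03 ]
mug [0.594 0.499 0.03 ]
spray [ 0.567 -0.524  0.03 ]
```

```bash
cat > go.py <<'E'
import sys; from h import *
from station import arm
# go.py x y z jawdeg : prints shift/spin in inch units
def rel(t,deg):
    s=arm.sense(); r=R.from_quat(s["eef_rot"]); m=r.as_matrix()
    d=m.T@(np.array(t)-s["eef_pos"])
    y=m[:,1]; cur=np.degrees(np.arctan2(y[1],y[0]))
    a=(deg-cur+90)%180-90      # world yaw change, half-turn symmetric
    print("t %.2f"%s["time"],"tcp",(s["eef_pos"]*1000).round(1),"jaw %.1f"%cur,"x-axis",m[:,0].round(3),"F",s["ft_force"].round(1),"w %.4f"%s["gripper_width"],"q6 %.2f"%s["q"][5])
    print("linear",(d).round(4),"spin %.4f"%(a*np.sign(m[2,0])/180))
v=list(map(float,sys.argv[1:5])); rel(v[:3],v[3])
E
python3 go.py .47 .05 .30 78; python3 go.py .508 .266 .1 62
```

```text
t 0.10 tcp [193.6 619.9 230.2] jaw 72.6 x-axis [-0.001 -0.002 -1.   ] F [0.3 0.8 1.1] w 0.0859 q6 -0.08
linear [-0.069  -0.4617  0.4337] spin -0.0297
t 0.10 tcp [193.6 619.9 230.2] jaw 72.6 x-axis [-0.001 -0.002 -1.   ] F [0.3 0.8 1.1] w 0.0859 q6 -0.08
linear [ 0.1306 -0.2438  0.4056] spin 0.0592
```

```bash
python3 -m inch '[{"linear":[-0.01,-0.03,0.028],"spin":-0.006,"jaw":1},{"linear":[-0.02,-0.06,0.056],"spin":-0.012,"jaw":1},{"linear":[-0.03,-0.088,0.084],"spin":-0.018,"jaw":1},{"linear":[-0.04,-0.116,0.112],"spin":-0.024,"jaw":1},{"linear":[-0.05,-0.144,0.14],"spin":-0.03,"jaw":1}]' && python3 -m inch '[{"linear":[-0.004,-0.03,0.028],"spin":0,"jaw":1},{"linear":[-0.008,-0.06,0.056],"spin":0,"jaw":1},{"linear":[-0.012,-0.088,0.084],"spin":0,"jaw":1},{"linear":[-0.016,-0.116,0.112],"spin":0,"jaw":1},{"linear":[-0.02,-0.144,0.14],"spin":0,"jaw":1}]' && python3 -m inch '[{"linear":[0,-0.03,0.026],"spin":0,"jaw":1},{"linear":[0,-0.06,0.052],"spin":0,"jaw":1},{"linear":[0,-0.088,0.08],"spin":0,"jaw":1},{"linear":[0,-0.116,0.108],"spin":0,"jaw":1},{"linear":[0,-0.144,0.135],"spin":0,"jaw":1}]' && python3 -m inch '[{"linear":[0,-0.015,0.01],"spin":0,"jaw":1},{"linear":[0,-0.025,0.018],"spin":0,"jaw":1},{"linear":[0,-0.03,0.02],"spin":0,"jaw":1},{"linear":[0,-0.03,0.02],"spin":0,"jaw":1},{"linear":[0,-0.03,0.02],"spin":0,"jaw":1}]'
python3 - <<'E'
from h import *
from station import arm
c=arm.read_camera("wrist"); np.savez("pics/w1.npz",**{k:np.array(v) for k,v in c.items()})
cv2.imwrite("pics/w1.png",c["frame"][:,:,::-1])
print(np.round(c["cam_to_world"],3).tolist())
E
python3 go.py .508 .266 .1 62
```

```text
time: 0.52
eef_pos: [0.2847, 0.4393, 0.2811]
eef_rot: [0.073, 0.703, -0.073, 0.703]
ft_force: [1.0, 0.3, 0.9]
gripper_width: 0.0853
time: 0.93
eef_pos: [0.392, 0.2695, 0.3012]
eef_rot: [0.073, 0.703, -0.074, 0.703]
ft_force: [1.4, 0.4, 0.1]
gripper_width: 0.0853
time: 1.35
eef_pos: [0.4944, 0.1006, 0.301]
eef_rot: [0.074, 0.703, -0.074, 0.703]
ft_force: [0.2, 0.2, -0.6]
gripper_width: 0.0854
time: 1.77
eef_pos: [0.5069, 0.0697, 0.3012]
eef_rot: [0.074, 0.703, -0.073, 0.703]
ft_force: [0.2, 0.4, 0.3]
gripper_width: 0.0851
[[0.205, -0.926, -0.317, 0.426], [0.979, 0.194, 0.066, 0.087], [0.0, -0.323, 0.946, 0.444], [0.0, 0.0, 0.0, 1.0]]
t 1.82 tcp [506.9  70.1 301.3] jaw 78.1 x-axis [-0.  0. -1.] F [-0.4  0.1  0.8] w 0.0854 q6 -1.33
linear [ 0.2013  0.1919 -0.0391] spin 0.0896
```

View pics/w1.png

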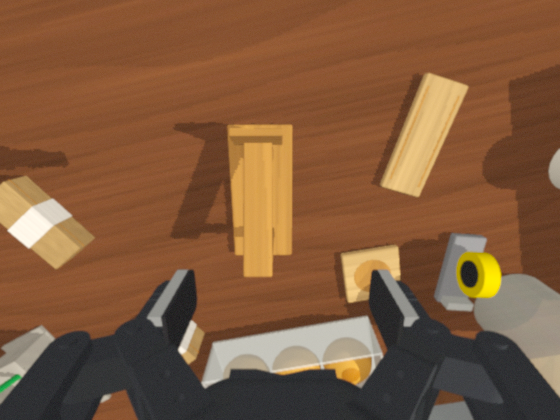

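Wrist view: ramp from (245,142)-(273,142) at the stop to (244,276)-(272,275) at the high end; stop top edge (228,125)-(292,125); board corners (428,73),(467,86),(419,195),(381,186).

```bash
python3 - <<'E'
from h import *
c=load("w1")
lo=cast(c,[(244.5,142),(273,142)],.052);hi=cast(c,[(244,276),(272.5,275.5)],.115)
print("lo",lo.round(4),"hi",hi.round(4))
v=hi.mean(0)-lo.mean(0);print("dir",np.degrees(np.arctan2(v[1],v[0])),np.linalg.norm(v),lo.mean(0),hi.mean(0))
f=cast(c,[(230,130),(293,130),(292,254),(235,254)],.012);print("foot",f.mean(0))
v=f[2]-f[1];print(np.degrees(np.arctan2(v[1],v[0])),np.hypot(*v[:2]))
st=cast(c,[(228,125),(292,125)],.0798);print("stop",st,st.mean(0))
b=cast(c,[(428,73),(467,86),(419,195),(381,186)],.012);print("board",b.mean(0))
for i in range(4):
    v=b[(i+1)%4]-b[i];print(np.hypot(*v[:2]),np.degrees(np.arctan2(v[1],v[0])))
E
```

```text
lo [[0.4589 0.0312 0.052 ]
 [0.4663 0.0665 0.052 ]] hi [[ 6.111e-01 -1.000e-04  1.150e-01]
 [ 6.176e-01  3.450e-02  1.150e-01]]
dir -11.784230354233054 0.1673404184586413 [0.46260298 0.04884793 0.052     ] [0.61436398 0.01718699 0.115     ]
foot [0.54412594 0.03241718 0.012     ]
-11.65164004799223 0.18985991818593181
stop [[0.43399631 0.02124425 0.0798    ]
 [0.44911337 0.09354031 0.0798    ]] [0.44155484 0.05739228 0.0798    ]
board [0.50799873 0.26840317 0.012     ]
0.055876076249852434 61.82515386071675
0.15454647803844052 -27.291515062752243
0.05902107957910208 -115.22476276886893
0.15756717156354458 151.57634757380853
```

```bash
python3 -m inch '[{"linear":[0,0.035,-0.008],"spin":0.025,"jaw":1},{"linear":[0.02,0.07,-0.016],"spin":0.045,"jaw":1},{"linear":[0.04,0.105,-0.024],"spin":0.065,"jaw":1},{"linear":[0.065,0.135,-0.03],"spin":0.087,"jaw":1},{"linear":[0.09,0.163,-0.034],"spin":0.087,"jaw":1}]' && python3 -m inch '[{"linear":[0.03,0.014,0],"spin":0,"jaw":1},{"linear":[0.06,0.026,0],"spin":0,"jaw":1},{"linear":[0.09,0.026,0],"spin":0,"jaw":1},{"linear":[0.11,0.026,0],"spin":0,"jaw":1},{"linear":[0.11,0.026,0],"spin":0,"jaw":1}]'; python3 go.py .508 .267 .004 62.5
```

```text
time: 2.23
eef_pos: [0.5068, 0.2389, 0.2114]
eef_rot: [0.169, 0.686, -0.168, 0.687]
ft_force: [0.8, -0.5, 0.2]
gripper_width: 0.0854
time: 2.65
eef_pos: [0.5152, 0.2588, 0.0956]
eef_rot: [0.166, 0.69, -0.17, 0.684]
ft_force: [-1.5, -0.2, -0.9]
gripper_width: 0.0855
t 2.65 tcp [515.2 258.8  95.6] jaw 62.5 x-axis [-0.01  -0.004 -1.   ] F [-1.5 -0.2 -0.9] w 0.0855 q6 -0.72
linear [ 0.0916  0.0047 -0.0096] spin 0.0003
```

```bash
python3 -m inch '[{"linear":[0.02,0.003,-0.007],"spin":0,"jaw":1},{"linear":[0.045,0.004,-0.009],"spin":0,"jaw":1},{"linear":[0.07,0.005,-0.009],"spin":0,"jaw":1},{"linear":[0.09,0.005,-0.009],"spin":0,"jaw":1},{"linear":[0.098,0.005,-0.009],"spin":0,"jaw":1}]' 30; python3 go.py .508 .267 -.003 62.5;  python3 -m inch '[{"linear":[0,0,0],"spin":0,"jaw":0.8},{"linear":[0,0,0],"spin":0,"jaw":0.7},{"linear":[0,0,0],"spin":0,"jaw":0.5},{"linear":[0,0,0],"spin":0,"jaw":0.5},{"linear":[0,0,0],"spin":0,"jaw":0.5}]' 30; python3 go.py .508 .267 -.003 62.5
```

```text
time: 3.07
eef_pos: [0.5126, 0.2676, 0.002]
eef_rot: [0.168, 0.688, -0.169, 0.686]
ft_force: [-0.3, -0.4, -0.7]
gripper_width: 0.0855
t 3.07 tcp [512.6 267.6   2. ] jaw 62.5 x-axis [-0.002 -0.001 -1.   ] F [-0.3 -0.4 -0.7] w 0.0855 q6 -0.70
linear [ 0.005  -0.0027 -0.0038] spin -0.0002
time: 3.48
eef_pos: [0.5159, 0.268, 0.0057]
eef_rot: [0.17, 0.686, -0.168, 0.688]
ft_force: [0.2, 1.5, 5.0]
gripper_width: 0.0581
t 3.48 tcp [515.9 268.    5.7] jaw 62.4 x-axis [ 0.004  0.002 -1.   ] F [0.2 1.5 5. ] w 0.0581 q6 -0.70
linear [ 0.0087 -0.0046 -0.0065] spin -0.0006
```

```bash
python3 -m inch '[{"linear":[0,0,0],"spin":0,"jaw":0.5},{"linear":[0,0,0],"spin":0,"jaw":0.5},{"linear":[-0.005,0,0],"spin":0,"jaw":0.5},{"linear":[-0.01,0,0],"spin":0,"jaw":0.5},{"linear":[-0.01,0,0],"spin":0,"jaw":0.5}]'; python3 go.py .508 .267 -.003 62.5
python3 - <<'E'
from h import *
from station import arm
c=arm.read_camera("wrist"); np.savez("pics/w2.npz",**{k:np.array(v) for k,v in c.items()})
cv2.imwrite("pics/w2.png",c["frame"][:,:,::-1])
E
```

```text
time: 3.9
eef_pos: [0.5148, 0.2673, 0.0145]
eef_rot: [0.169, 0.686, -0.168, 0.687]
ft_force: [-0.4, -0.2, -1.2]
gripper_width: 0.0579
t 3.90 tcp [514.8 267.3  14.5] jaw 62.4 x-axis [ 0.002  0.001 -1.   ] F [-0.4 -0.2 -1.2] w 0.0579 q6 -0.70
linear [ 0.0175 -0.0034 -0.0059] spin -0.0006
```

View pics/w2.png

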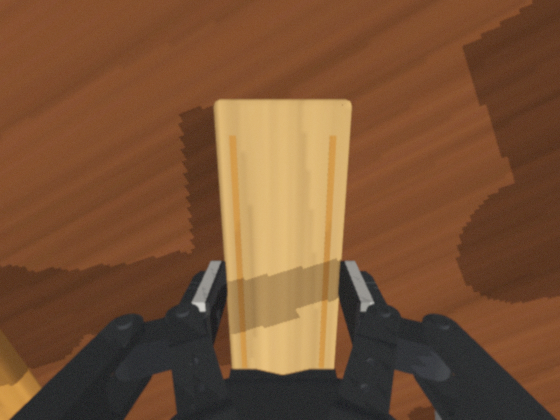

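The board is gripped squarely and lifted: its robot-side end spans (216,101)–(350,101), pads at row ~290.

```bash
python3 - <<'E'
from h import *
from station import arm
c=load("w2"); s=arm.sense(); m=R.from_quat(s["eef_rot"]).as_matrix(); p=s["eef_pos"]
for z in (.017,.0205,.024):
    w=cast(c,[(217,101),(349,101)],z); print(z,((w-p)@m).round(4)*1000)
E
python3 go.py .515 .267 .20 78
```

```text
0.017 [[ -3.1 -27.7 -84.4]
 [ -3.1  29.4 -84.5]]
0.0205 [[ -6.6 -27.  -84.3]
 [ -6.6  28.7 -84.4]]
0.024 [[-10.1 -26.3 -84.3]
 [-10.1  28.  -84.4]]
t 3.95 tcp [514.5 267.2  14. ] jaw 62.4 x-axis [ 0.001  0.    -1.   ] F [-0.3 -0.3 -1. ] w 0.0578 q6 -0.70
linear [-0.186   0.0002  0.0007] spin -0.0867
```

```bash
python3 -m inch '[{"linear":[-0.02,0,0],"spin":0,"jaw":0.5},{"linear":[-0.05,0,0],"spin":-0.017,"jaw":0.5},{"linear":[-0.09,0,0],"spin":-0.04,"jaw":0.5},{"linear":[-0.13,0,0],"spin":-0.064,"jaw":0.5},{"linear":[-0.165,0,0],"spin":-0.087,"jaw":0.5}]';python3 -m inch '[{"linear":[0,0,0],"spin":0,"jaw":0.5},{"linear":[0,-0.02,0],"spin":0,"jaw":0.5},{"linear":[0,-0.045,0],"spin":0,"jaw":0.5},{"linear":[0,-0.07,0],"spin":0,"jaw":0.5},{"linear":[0,-0.095,0],"spin":0,"jaw":0.5}]'; python3 go.py .543 .0316 .16 78
```

```text
time: 4.37
eef_pos: [0.514, 0.267, 0.1803]
eef_rot: [0.072, 0.703, -0.072, 0.703]
ft_force: [0.9, 0.1, -0.8]
gripper_width: 0.0576
time: 4.78
eef_pos: [0.4938, 0.1733, 0.1776]
eef_rot: [0.073, 0.704, -0.074, 0.703]
ft_force: [0.4, 1.2, -0.8]
gripper_width: 0.0576
t 4.78 tcp [493.8 173.3 177.6] jaw 78.1 x-axis [-0.001 -0.    -1.   ] F [ 0.4  1.2 -0.8] w 0.0576 q6 -1.13
linear [ 0.0176 -0.1284  0.0775] spin 0.0004
```

```bash
python3 -m inch '[{"linear":[0,-0.025,0.015],"spin":0,"jaw":0.5},{"linear":[0,-0.055,0.033],"spin":0,"jaw":0.5},{"linear":[0,-0.085,0.051],"spin":0,"jaw":0.5},{"linear":[0.005,-0.11,0.067],"spin":0,"jaw":0.5},{"linear":[0.01,-0.127,0.077],"spin":0,"jaw":0.5}]';python3 -m inch '[{"linear":[0,0,0],"spin":0,"jaw":0.5},{"linear":[0,0,0],"spin":0,"jaw":0.5},{"linear":[0.008,0,0],"spin":0,"jaw":0.5},{"linear":[0.015,0,0],"spin":0,"jaw":0.5},{"linear":[0.02,0,0],"spin":0,"jaw":0.5}]' 20; python3 go.py .543 .0316 .13 78
python3 - <<'E'
from h import *
from station import arm
o=np.array([.4635,.0485,.052])
c=arm.read_camera("wrist"); np.savez("pics/w3.npz",**{k:np.array(v) for k,v in c.items()})
d=arm.read_camera("side"); np.savez("pics/d3.npz",**{k:np.array(v) for k,v in d.items()})
a=d["frame"][150:310,150:350]; a=cv2.resize(a,(500,400),interpolation=3); b=cv2.resize(c["frame"][:400],(300,400)); 
b=c["frame"][0:400,130:430]
cv2.imwrite("pics/m3.png",np.hstack([b,a])[:,:,::-1])
E
```

```text
time: 5.2
eef_pos: [0.5442, 0.0314, 0.1681]
eef_rot: [0.074, 0.703, -0.075, 0.703]
ft_force: [0.5, -0.0, -1.4]
gripper_width: 0.0577
time: 5.62
eef_pos: [0.5427, 0.035, 0.147]
eef_rot: [0.073, 0.704, -0.073, 0.703]
ft_force: [-0.3, -0.1, -1.2]
gripper_width: 0.0585
t 5.62 tcp [542.7  35.  147. ] jaw 78.1 x-axis [-0.001  0.    -1.   ] F [-0.3 -0.1 -1.2] w 0.0585 q6 -1.40
linear [ 0.017  -0.0033  0.001 ] spin 0.0007
```

View pics/m3.png

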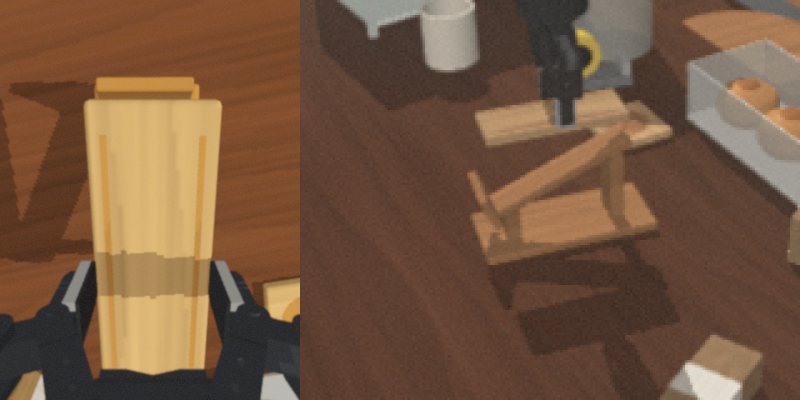

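The board is level over the ramp; in the wrist crop the stop's top edge spans columns 97–195 (full 227–325, row 79) just beyond the board end.

```bash
python3 - <<'E'
from h import *
from station import arm
c=load("w3"); s=arm.sense(); m=R.from_quat(s["eef_rot"]).as_matrix(); p=s["eef_pos"]
f=c["frame"]; h=cv2.cvtColor(f,cv2.COLOR_RGB2HSV)
for r in (79,83,86,90): print(r,[tuple(int(x) for x in h[r,k]) for k in range(219,236,2)],[tuple(int(x) for x in h[r,k]) for k in range(318,336,2)])
w=cast(c,[(226.5,79),(324,79)],.0798);print("stop back top",w,((w-p)@m*1000).round(1))
w=cast(c,[(226.5,93),(324,93)],.0798);print("stop front top",w,((w-p)@m*1000).round(1))
w=cast(c,[(215,101),(351,101)],p[2]+.006);print("board",((w-p)@m*1000).round(1))
E
python3 go.py .543 .0316 .13 78
```

```text
79 [(11, 167, 119), (12, 164, 118), (11, 162, 118), (13, 171, 134), (17, 167, 186), (17, 165, 201), (18, 173, 199), (18, 170, 200), (18, 175, 200)] [(17, 161, 199), (17, 167, 199), (17, 164, 199), (15, 174, 148), (11, 160, 126), (11, 175, 121), (11, 165, 124), (12, 169, 121), (11, 169, 122)]
83 [(11, 170, 120), (11, 158, 116), (12, 159, 117), (14, 168, 135), (17, 169, 189), (17, 169, 202), (17, 170, 201), (17, 165, 202), (17, 162, 203)] [(17, 165, 199), (18, 170, 198), (17, 163, 199), (16, 165, 164), (14, 172, 144), (12, 169, 124), (11, 166, 123), (12, 173, 122), (12, 164, 123)]
86 [(11, 167, 93), (11, 166, 95), (12, 166, 100), (15, 164, 152), (17, 163, 191), (18, 167, 201), (17, 165, 202), (17, 165, 202), (17, 164, 202)] [(18, 170, 198), (17, 164, 198), (17, 167, 200), (17, 167, 195), (17, 165, 203), (17, 172, 193), (12, 159, 125), (12, 164, 121), (12, 159, 122)]
90 [(12, 166, 97), (10, 153, 102), (12, 164, 109), (16, 171, 151), (16, 166, 171), (17, 170, 186), (17, 166, 186), (17, 172, 185), (17, 167, 185)] [(17, 168, 179), (17, 169, 180), (17, 169, 183), (18, 170, 200), (17, 165, 209), (17, 171, 201), (12, 156, 124), (11, 160, 121), (12, 169, 121)]
stop back top [[0.43900266 0.02071623 0.0798    ]
 [0.45163516 0.08133471 0.0798    ]] [[ 67.  -35.1 -97.9]
 [ 66.9  26.8 -98. ]]
stop front top [[0.44702378 0.01853554 0.0798    ]
 [0.45983331 0.08000354 0.0798    ]] [[ 66.9 -35.6 -89.6]
 [ 66.9  27.2 -89.7]]
board [[ -5.7 -28.2 -84. ]
 [ -5.8  29.5 -84.1]]
t 5.72 tcp [542.2  34.9 146.4] jaw 78.1 x-axis [-0.003  0.    -1.   ] F [-0.4  0.9 -1.2] w 0.0579 q6 -1.40
linear [ 0.0164 -0.0031  0.0015] spin 0.0007
```

```bash
python3 -m inch '[{"linear":[0.003,-0.002,0.001],"spin":0,"jaw":0.5},{"linear":[0.008,-0.0043,0.003],"spin":0,"jaw":0.5},{"linear":[0.014,-0.0043,0.003],"spin":0,"jaw":0.5},{"linear":[0.02,-0.0043,0.003],"spin":0,"jaw":0.5},{"linear":[0.02,-0.0043,0.003],"spin":0,"jaw":0.5}]' 20; python3 -m inch '[{"linear":[0.002,0,0],"spin":0,"jaw":0.5},{"linear":[0.004,0,0],"spin":0,"jaw":0.5},{"linear":[0.007,0,0],"spin":0,"jaw":0.5},{"linear":[0.01,0,0],"spin":0,"jaw":0.5},{"linear":[0.013,0,0],"spin":0,"jaw":0.5}]';python3 -m inch '[{"linear":[0.002,0,0],"spin":0,"jaw":0.5},{"linear":[0.004,0,0],"spin":0,"jaw":0.5},{"linear":[0.006,0,0],"spin":0,"jaw":0.5},{"linear":[0.008,0,0],"spin":0,"jaw":0.5},{"linear":[0.01,0,0],"spin":0,"jaw":0.5}]'; python3 go.py .543 .0316 .0918 78
```

```text
time: 6.13
eef_pos: [0.5445, 0.0292, 0.1264]
eef_rot: [0.074, 0.704, -0.074, 0.702]
ft_force: [-0.6, 0.4, -0.8]
gripper_width: 0.0578
time: 6.55
eef_pos: [0.5457, 0.0293, 0.1154]
eef_rot: [0.074, 0.703, -0.074, 0.703]
ft_force: [-1.3, 0.3, 0.9]
gripper_width: 0.0582
time: 6.97
eef_pos: [0.5457, 0.0292, 0.1051]
eef_rot: [0.074, 0.703, -0.074, 0.703]
ft_force: [-0.8, 0.2, 0.1]
gripper_width: 0.0578
t 6.97 tcp [545.7  29.2 105.1] jaw 78.1 x-axis [ 0. -0. -1.] F [-0.8  0.2  0.1] w 0.0578 q6 -1.41
linear [ 0.0133  0.0018 -0.0031] spin 0.0003
```

```bash
python3 -m inch '[{"linear":[0.002,0,0],"spin":0,"jaw":0.5},{"linear":[0.004,0,0],"spin":0,"jaw":0.5},{"linear":[0.006,0,0],"spin":0,"jaw":0.5},{"linear":[0.008,0,0],"spin":0,"jaw":0.5},{"linear":[0.01,0,0],"spin":0,"jaw":0.5}]';python3 -m inch '[{"linear":[0.001,0,0],"spin":0,"jaw":0.5},{"linear":[0.002,0,0],"spin":0,"jaw":0.5},{"linear":[0.003,0,0],"spin":0,"jaw":0.5},{"linear":[0.003,0,0],"spin":0,"jaw":0.5},{"linear":[0.003,0,0],"spin":0,"jaw":0.5}]'; python3 go.py .543 .0316 .0918 78
python3 - <<'E'
from h import *
from station import arm
c=arm.read_camera("wrist"); np.savez("pics/w4.npz",**{k:np.array(v) for k,v in c.items()})
d=arm.read_camera("side"); np.savez("pics/d4.npz",**{k:np.array(v) for k,v in d.items()})
a=cv2.resize(d["frame"][160:290,210:335],(500,500),interpolation=3); b=c["frame"][0:400,130:430]
b=np.vstack([b,np.zeros((100,300,3),np.uint8)])
cv2.imwrite("pics/m4.png",np.hstack([b,a])[:,:,::-1])
E
```

```text
time: 7.38
eef_pos: [0.5458, 0.0292, 0.096]
eef_rot: [0.074, 0.703, -0.074, 0.703]
ft_force: [-6.7, 0.4, 12.4]
gripper_width: 0.0566
time: 7.8
eef_pos: [0.5459, 0.0292, 0.0958]
eef_rot: [0.073, 0.703, -0.074, 0.703]
ft_force: [-10.5, 0.3, 18.5]
gripper_width: 0.0563
t 7.80 tcp [545.9  29.2  95.8] jaw 78.1 x-axis [-0.001 -0.    -1.   ] F [-10.5   0.3  18.5] w 0.0563 q6 -1.41
linear [ 0.004   0.0017 -0.0034] spin 0.0004
```

View pics/m4.png

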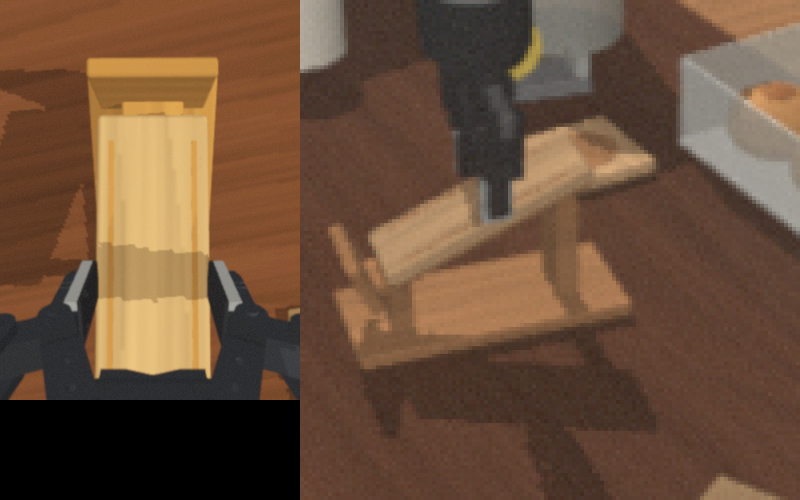

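The board lies flush on the ramp, centred (board columns 98–209, stop 88–218, ramp 123–184), with roughly an 8–9 mm gap to the stop. Slide it down.

```bash
python3 -m inch '[{"linear":[-0.002,0,0],"spin":0,"jaw":0.5},{"linear":[-0.0012,0,-0.002],"spin":0,"jaw":0.5},{"linear":[-0.0004,0,-0.004],"spin":0,"jaw":0.5},{"linear":[0.0004,0,-0.006],"spin":0,"jaw":0.5},{"linear":[0.0004,0,-0.006],"spin":0,"jaw":0.5}]' 30; python3 -m inch '[{"linear":[0.0004,0,-0.001],"spin":0,"jaw":0.5},{"linear":[0.0008,0,-0.002],"spin":0,"jaw":0.5},{"linear":[0.0012,0,-0.003],"spin":0,"jaw":0.5},{"linear":[0.0012,0,-0.003],"spin":0,"jaw":0.5},{"linear":[0.0012,0,-0.003],"spin":0,"jaw":0.5}]'; python3 go.py .543 .0316 .0918 78
```

```text
time: 8.32
eef_pos: [0.5421, 0.0303, 0.0947]
eef_rot: [0.074, 0.701, -0.073, 0.705]
ft_force: [-0.1, 0.2, 8.4]
gripper_width: 0.0559
time: 8.73
eef_pos: [0.5394, 0.0309, 0.0936]
eef_rot: [0.074, 0.701, -0.073, 0.705]
ft_force: [0.5, -0.3, 7.2]
gripper_width: 0.0555
t 8.73 tcp [539.4  30.9  93.6] jaw 78.1 x-axis [ 0.006 -0.    -1.   ] F [ 0.5 -0.3  7.2] w 0.0555 q6 -1.40
linear [0.0018 0.0014 0.0034] spin 0.0003
```

```bash
python3 -m inch '[{"linear":[0.0004,0,-0.001],"spin":0,"jaw":0.5},{"linear":[0.0008,0,-0.002],"spin":0,"jaw":0.5},{"linear":[0.0008,0,-0.002],"spin":0,"jaw":0.5},{"linear":[0.0008,0,-0.002],"spin":0,"jaw":0.5},{"linear":[0.0008,0,-0.002],"spin":0,"jaw":0.5}]';python3 -m inch '[{"linear":[0.0004,0,-0.001],"spin":0,"jaw":0.5},{"linear":[0.0008,0,-0.002],"spin":0,"jaw":0.5},{"linear":[0.0008,0,-0.002],"spin":0,"jaw":0.5},{"linear":[0.0008,0,-0.002],"spin":0,"jaw":0.5},{"linear":[0.0008,0,-0.002],"spin":0,"jaw":0.5}]'; python3 go.py .543 .0316 .0918 78
python3 - <<'E'
from h import *
from station import arm
c=arm.read_camera("wrist"); np.savez("pics/w5.npz",**{k:np.array(v) for k,v in c.items()})
f=c["frame"].astype(int)
print([(r,f[r,283].tolist(),f[r,260].tolist()) for r in range(55,135,3)])
E
```

```text
time: 9.15
eef_pos: [0.5375, 0.0314, 0.0928]
eef_rot: [0.074, 0.701, -0.073, 0.705]
ft_force: [1.8, -0.1, 8.2]
gripper_width: 0.0558
time: 9.57
eef_pos: [0.5356, 0.0318, 0.092]
eef_rot: [0.074, 0.701, -0.073, 0.706]
ft_force: [0.1, 0.4, 7.0]
gripper_width: 0.056
t 9.57 tcp [535.6  31.8  92. ] jaw 78.1 x-axis [ 0.007 -0.    -1.   ] F [0.1 0.4 7. ] w 0.0560 q6 -1.40
linear [0.0003 0.0014 0.0072] spin 0.0003
[(55, [132, 80, 47], [127, 76, 46]), (58, [129, 78, 45], [133, 79, 52]), (61, [129, 78, 45], [132, 82, 48]), (64, [125, 76, 48], [129, 78, 46]), (67, [123, 75, 37], [124, 75, 45]), (70, [127, 75, 43], [123, 74, 44]), (73, [130, 76, 39], [125, 77, 41]), (76, [131, 77, 45], [130, 80, 51]), (79, [140, 87, 49], [139, 85, 48]), (82, [204, 148, 76], [203, 148, 72]), (85, [207, 152, 74], [208, 153, 75]), (88, [207, 151, 76], [207, 149, 72]), (91, [207, 149, 75], [208, 153, 75]), (94, [209, 151, 76], [208, 153, 74]), (97, [199, 141, 68], [200, 145, 71]), (100, [160, 110, 54], [159, 111, 54]), (103, [146, 101, 50], [143, 96, 48]), (106, [150, 107, 55], [147, 102, 49]), (109, [145, 98, 52], [143, 98, 49]), (112, [144, 99, 48], [147, 102, 49]), (115, [182, 142, 86], [179, 140, 86]), (118, [223, 185, 118], [223, 183, 120]), (121, [227, 188, 124], [225, 187, 120]), (124, [227, 188, 125], [227, 188, 124]), (127, [227, 189, 123], [225, 185, 120]), (130, [228, 190, 126], [226, 186, 123]), (133, [228, 189, 125], [226, 186, 120])]
```

```bash
python3 -m inch '[{"linear":[0.0004,0,-0.001],"spin":0,"jaw":0.5},{"linear":[0.0008,0,-0.002],"spin":0,"jaw":0.5},{"linear":[0.0008,0,-0.002],"spin":0,"jaw":0.5},{"linear":[0.0008,0,-0.002],"spin":0,"jaw":0.5},{"linear":[0.0008,0,-0.002],"spin":0,"jaw":0.5}]';python3 -m inch '[{"linear":[0.0004,0,-0.001],"spin":0,"jaw":0.5},{"linear":[0.0008,0,-0.002],"spin":0,"jaw":0.5},{"linear":[0.0008,0,-0.002],"spin":0,"jaw":0.5},{"linear":[0.0008,0,-0.002],"spin":0,"jaw":0.5},{"linear":[0.0008,0,-0.002],"spin":0,"jaw":0.5}]'; python3 go.py .543 .0316 .0918 78
python3 - <<'E'
from h import *
from station import arm
c=arm.read_camera("wrist"); np.savez("pics/w6.npz",**{k:np.array(v) for k,v in c.items()})
f=c["frame"].astype(int)
print([(r,f[r,283].tolist()) for r in range(76,130,3)])
E
```

```text
time: 10.03
eef_pos: [0.5355, 0.0318, 0.092]
eef_rot: [0.074, 0.699, -0.074, 0.707]
ft_force: [4.1, -0.8, 6.4]
gripper_width: 0.0554
time: 10.45
eef_pos: [0.5353, 0.0321, 0.0921]
eef_rot: [0.074, 0.698, -0.073, 0.709]
ft_force: [9.9, -2.1, 5.5]
gripper_width: 0.0555
t 10.45 tcp [535.3  32.1  92.1] jaw 78.1 x-axis [ 0.016 -0.001 -1.   ] F [ 9.9 -2.1  5.5] w 0.0555 q6 -1.40
linear [0.0004 0.0011 0.0077] spin 0.0003
[(76, [132, 80, 46]), (79, [138, 83, 49]), (82, [197, 139, 68]), (85, [208, 152, 76]), (88, [206, 149, 71]), (91, [206, 148, 70]), (94, [207, 150, 74]), (97, [202, 145, 72]), (100, [171, 119, 58]), (103, [143, 99, 51]), (106, [147, 101, 49]), (109, [142, 96, 41]), (112, [143, 98, 47]), (115, [171, 132, 80]), (118, [221, 183, 118]), (121, [227, 189, 124]), (124, [227, 189, 124]), (127, [227, 190, 124])]
```

```bash
python3 -m inch '[{"linear":[0,0,0.001],"spin":0,"jaw":0.5},{"linear":[-0.001,0,0.002],"spin":0,"jaw":0.5},{"linear":[-0.001,0,0.002],"spin":0,"jaw":0.75},{"linear":[-0.001,0,0.002],"spin":0,"jaw":0.8},{"linear":[-0.001,0,0.002],"spin":0,"jaw":1}]'; python3 -m inch '[{"linear":[0,0,0],"spin":0,"jaw":1},{"linear":[0,0,0],"spin":0,"jaw":1},{"linear":[-0.01,0,0],"spin":0,"jaw":1},{"linear":[-0.03,0,0],"spin":0,"jaw":1},{"linear":[-0.06,0,0],"spin":0,"jaw":1}]';python3 -m inch '[{"linear":[-0.03,0,0],"spin":0,"jaw":1},{"linear":[-0.06,0,0],"spin":0,"jaw":1},{"linear":[-0.09,0,0],"spin":0,"jaw":1},{"linear":[-0.11,0,0],"spin":0,"jaw":1},{"linear":[-0.12,0,0],"spin":0,"jaw":1}]'; python3 go.py .513 -.299 .30 118
python3 - <<'E'
from h import *
from station import arm
c=arm.read_camera("wrist"); np.savez("pics/w7.npz",**{k:np.array(v) for k,v in c.items()})
d=arm.read_camera("side"); np.savez("pics/d7.npz",**{k:np.array(v) for k,v in d.items()})
a=cv2.resize(d["frame"][160:265,220:320],(400,420),interpolation=3); b=c["frame"][:,120:480]
cv2.imwrite("pics/m7.png",np.hstack([b,a])[:,:,::-1])
E
```

```text
time: 10.92
eef_pos: [0.53, 0.0324, 0.0877]
eef_rot: [0.074, 0.704, -0.074, 0.703]
ft_force: [-0.1, -0.4, -0.0]
gripper_width: 0.0784
time: 11.33
eef_pos: [0.5285, 0.0324, 0.1464]
eef_rot: [0.073, 0.706, -0.074, 0.701]
ft_force: [0.1, 0.2, -0.6]
gripper_width: 0.0855
time: 11.75
eef_pos: [0.5322, 0.0323, 0.2733]
eef_rot: [0.074, 0.701, -0.073, 0.706]
ft_force: [0.3, 0.4, 0.3]
gripper_width: 0.0851
t 11.75 tcp [532.2  32.3 273.3] jaw 78.1 x-axis [ 0.006 -0.    -1.   ] F [0.3 0.4 0.3] w 0.0851 q6 -1.40
linear [-0.0267 -0.3281  0.05  ] spin -0.2219
```

View pics/m7.png

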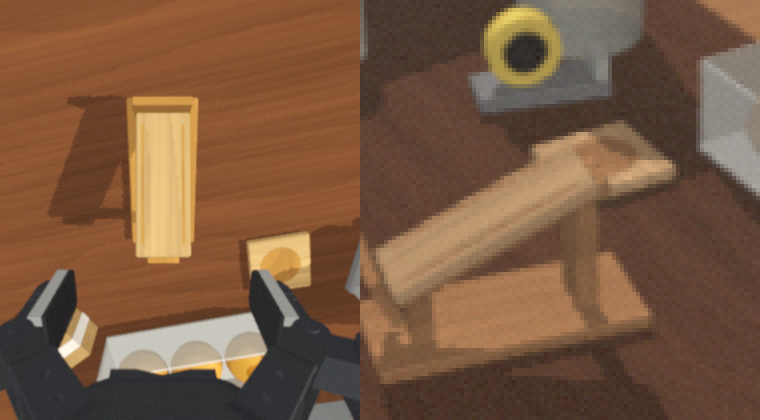

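The board lies flat, centred and against the stop. Now the gift box.

```bash
python3 -m inch '[{"linear":[-0.005,-0.025,0.005],"spin":-0.03,"jaw":1},{"linear":[-0.01,-0.06,0.01],"spin":-0.065,"jaw":1},{"linear":[-0.01,-0.1,0.015],"spin":-0.1,"jaw":1},{"linear":[-0.01,-0.14,0.02],"spin":-0.135,"jaw":1},{"linear":[-0.01,-0.178,0.027],"spin":-0.17,"jaw":1}]'; python3 -m inch '[{"linear":[0,-0.01,0],"spin":-0.03,"jaw":1},{"linear":[0,-0.01,0],"spin":-0.052,"jaw":1},{"linear":[0,-0.01,0],"spin":-0.052,"jaw":1},{"linear":[0,-0.01,0],"spin":-0.052,"jaw":1},{"linear":[0,-0.01,0],"spin":-0.052,"jaw":1}]'; python3 go.py .513 -.299 .2 118
```

```text
time: 12.27
eef_pos: [0.519, -0.1485, 0.2761]
eef_rot: [-0.116, 0.699, 0.117, 0.696]
ft_force: [0.2, -0.7, -0.9]
gripper_width: 0.0857
time: 12.68
eef_pos: [0.5232, -0.1563, 0.2771]
eef_rot: [-0.17, 0.687, 0.171, 0.686]
ft_force: [0.7, 0.8, 0.4]
gripper_width: 0.0856
t 12.68 tcp [ 523.2 -156.3  277.1] jaw 118.0 x-axis [-0.002  0.001 -1.   ] F [0.7 0.8 0.4] w 0.0856 q6 -2.45
linear [ 0.077  -0.1214 -0.0758] spin -0.0002
```

```bash
python3 -m inch '[{"linear":[0.01,-0.025,-0.015],"spin":0,"jaw":1},{"linear":[0.025,-0.05,-0.031],"spin":0,"jaw":1},{"linear":[0.04,-0.075,-0.047],"spin":0,"jaw":1},{"linear":[0.06,-0.1,-0.063],"spin":0,"jaw":1},{"linear":[0.077,-0.121,-0.076],"spin":0,"jaw":1}]'; python3 -m inch '[{"linear":[0.02,0,0],"spin":0,"jaw":1},{"linear":[0.05,0,0],"spin":0,"jaw":1},{"linear":[0.08,0,0],"spin":0,"jaw":1},{"linear":[0.1,0,0],"spin":0,"jaw":1},{"linear":[0.1,0,0],"spin":0,"jaw":1}]'; python3 -m inch '[{"linear":[0,0,0],"spin":0,"jaw":1},{"linear":[0,0,0],"spin":0,"jaw":1},{"linear":[0,0,0],"spin":0,"jaw":1},{"linear":[0,0,0],"spin":0,"jaw":1},{"linear":[0,0,0],"spin":0,"jaw":1}]'; python3 go.py .513 -.299 .012 118
python3 - <<'E'
from h import *
from station import arm
c=arm.read_camera("wrist"); np.savez("pics/w8.npz",**{k:np.array(v) for k,v in c.items()})
cv2.imwrite("pics/w8.png",c["frame"][:,:,::-1])
E
```

```text
time: 13.1
eef_pos: [0.5131, -0.3001, 0.2003]
eef_rot: [-0.171, 0.686, 0.171, 0.686]
ft_force: [-0.3, -0.0, -0.7]
gripper_width: 0.0854
time: 13.52
eef_pos: [0.5102, -0.2963, 0.0952]
eef_rot: [-0.168, 0.689, 0.174, 0.684]
ft_force: [-1.0, -0.7, -0.9]
gripper_width: 0.0854
time: 13.93
eef_pos: [0.5143, -0.2999, 0.1033]
eef_rot: [-0.172, 0.685, 0.17, 0.687]
ft_force: [-0.6, 0.2, -0.1]
gripper_width: 0.0855
t 13.93 tcp [ 514.3 -299.9  103.3] jaw 118.0 x-axis [ 0.002 -0.002 -1.   ] F [-0.6  0.2 -0.1] w 0.0855 q6 -2.68
linear [ 0.0913  0.0017 -0.0009] spin 0.0001
```

View pics/w8.png

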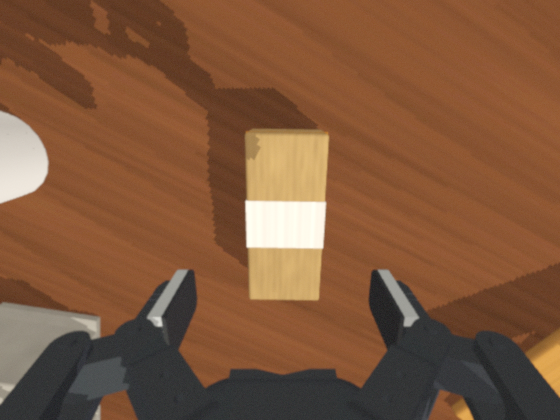

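The box stands straight between the open fingers: top face (246,134),(328,134),(320,299),(250,300); band rows 201–248.

```bash
python3 - <<'E'
from h import *
from station import arm
c=load("w8"); s=arm.sense(); m=R.from_quat(s["eef_rot"]).as_matrix(); p=s["eef_pos"]
w=cast(c,[(246,134),(328,134),(320,299),(250,300)],.04);t=((w-p)@m*1000).round(1);print(t,t.mean(0))
E
```

```text
[[ 62.9 -24.6 -64.7]
 [ 62.8  29.4 -64.8]
 [ 63.   29.5  63. ]
 [ 63.1 -26.3  64.1]] [62.95  2.   -0.6 ]
```

```bash
python3 -m inch '[{"linear":[0.02,0.002,0],"spin":0,"jaw":1},{"linear":[0.045,0.002,0],"spin":0,"jaw":1},{"linear":[0.07,0.002,0],"spin":0,"jaw":1},{"linear":[0.085,0.002,0],"spin":0,"jaw":1},{"linear":[0.091,0.002,0],"spin":0,"jaw":1}]' 30; python3 -m inch '[{"linear":[0,0,0],"spin":0,"jaw":1},{"linear":[0,0,0],"spin":0,"jaw":0.8},{"linear":[0,0,0],"spin":0,"jaw":0.7},{"linear":[0,0,0],"spin":0,"jaw":0.45},{"linear":[0,0,0],"spin":0,"jaw":0.45}]'; python3 -m inch '[{"linear":[0,0,0],"spin":0,"jaw":0.45},{"linear":[0,0,0],"spin":0,"jaw":0.45},{"linear":[0,0,0],"spin":0,"jaw":0.45},{"linear":[0,0,0],"spin":0,"jaw":0.45},{"linear":[0,0,0],"spin":0,"jaw":0.45}]'; python3 go.py .513 -.299 .2 118
```

```text
time: 14.4
eef_pos: [0.5108, -0.2965, 0.0078]
eef_rot: [-0.17, 0.687, 0.172, 0.685]
ft_force: [-1.1, 0.5, 0.5]
gripper_width: 0.0855
time: 14.82
eef_pos: [0.5138, -0.2986, 0.0126]
eef_rot: [-0.172, 0.685, 0.17, 0.687]
ft_force: [0.4, 0.3, 4.3]
gripper_width: 0.0551
time: 15.23
eef_pos: [0.5138, -0.2986, 0.0126]
eef_rot: [-0.172, 0.685, 0.17, 0.687]
ft_force: [0.2, 0.1, 6.6]
gripper_width: 0.0556
t 15.23 tcp [ 513.8 -298.6   12.6] jaw 118.0 x-axis [ 0.003 -0.002 -1.   ] F [0.2 0.1 6.6] w 0.0556 q6 -2.68
linear [-0.1874 -0.0005 -0.0006] spin 0.0000
```

```bash
python3 -m inch '[{"linear":[-0.015,0,0],"spin":0,"jaw":0.45},{"linear":[-0.045,0,0],"spin":0,"jaw":0.45},{"linear":[-0.08,0,0],"spin":0,"jaw":0.45},{"linear":[-0.12,0,0],"spin":0.02,"jaw":0.45},{"linear":[-0.16,0,0],"spin":0.05,"jaw":0.45}]'; python3 -m inch '[{"linear":[-0.015,0,0],"spin":0.035,"jaw":0.45},{"linear":[-0.015,0.01,0],"spin":0.07,"jaw":0.45},{"linear":[-0.015,0.02,0],"spin":0.105,"jaw":0.45},{"linear":[-0.015,0.04,0],"spin":0.14,"jaw":0.45},{"linear":[-0.015,0.06,0],"spin":0.172,"jaw":0.45}]'; python3 go.py .5166 .036 .18 78
```

```text
time: 15.65
eef_pos: [0.5114, -0.2968, 0.1709]
eef_rot: [-0.115, 0.698, 0.116, 0.697]
ft_force: [0.7, -0.3, -1.8]
gripper_width: 0.0554
time: 16.07
eef_pos: [0.4922, -0.2403, 0.185]
eef_rot: [0.076, 0.703, -0.076, 0.703]
ft_force: [-0.0, 0.1, -2.7]
gripper_width: 0.0555
t 16.07 tcp [ 492.2 -240.3  185. ] jaw 77.7 x-axis [-0.001  0.001 -1.   ] F [-0.   0.1 -2.7] w 0.0555 q6 -1.91
linear [ 0.0052  0.2752 -0.035 ] spin -0.0017
```

```bash
python3 -m inch '[{"linear":[0,0.02,-0.003],"spin":0,"jaw":0.45},{"linear":[0,0.05,-0.007],"spin":0,"jaw":0.45},{"linear":[0,0.085,-0.011],"spin":0,"jaw":0.45},{"linear":[0,0.12,-0.015],"spin":0,"jaw":0.45},{"linear":[0,0.155,-0.02],"spin":-0.001,"jaw":0.45}]'; python3 -m inch '[{"linear":[0,0.035,-0.004],"spin":0,"jaw":0.45},{"linear":[0,0.07,-0.008],"spin":0,"jaw":0.45},{"linear":[0,0.095,-0.012],"spin":0,"jaw":0.45},{"linear":[0,0.11,-0.015],"spin":0,"jaw":0.45},{"linear":[0,0.12,-0.015],"spin":0,"jaw":0.45}]';python3 -m inch '[{"linear":[0,0,0],"spin":0,"jaw":0.45},{"linear":[0,0,0],"spin":0,"jaw":0.45},{"linear":[0,0,0],"spin":0,"jaw":0.45},{"linear":[0,0,0],"spin":0,"jaw":0.45},{"linear":[0,0,0],"spin":0,"jaw":0.45}]' 20; python3 go.py .5166 .036 .135 78
python3 - <<'E'
from h import *
from station import arm
c=arm.read_camera("wrist"); np.savez("pics/w9.npz",**{k:np.array(v) for k,v in c.items()})
cv2.imwrite("pics/w9.png",c["frame"][:,:,::-1])
s=arm.sense(); m=R.from_quat(s["eef_rot"]).as_matrix(); p=s["eef_pos"]
f=c["frame"].astype(int)
# where the stop/board should appear: predicted pixels from the reference
n=np.array([.208,.978,0]);u=np.array([.978,-.208,0]);ref=np.array([.5353,.0320,0])
h=lambda hh,l,z: ref+u*(hh-.0761)+n*l+np.array([0,0,z])
print("pred stop back-top corners",proj(c,[h(-.0205,-.032,.0761),h(-.0205,.032,.0761)]).round(1),"front-top",proj(c,[h(-.0112,-.032,.0798),h(-.0112,.032,.0798)]).round(1))
E
```

```text
time: 16.48
eef_pos: [0.5048, -0.0836, 0.185]
eef_rot: [0.073, 0.704, -0.073, 0.703]
ft_force: [0.3, 0.6, -2.3]
gripper_width: 0.0558
time: 16.9
eef_pos: [0.5144, 0.0374, 0.1849]
eef_rot: [0.072, 0.704, -0.072, 0.703]
ft_force: [0.3, 0.9, -2.1]
gripper_width: 0.0557
time: 17.32
eef_pos: [0.5153, 0.0344, 0.1855]
eef_rot: [0.073, 0.703, -0.073, 0.703]
ft_force: [0.1, 0.2, -2.0]
gripper_width: 0.0555
t 17.32 tcp [515.3  34.4 185.5] jaw 78.1 x-axis [-0. -0. -1.] F [ 0.1  0.2 -2. ] w 0.0555 q6 -1.40
linear [0.0505 0.0018 0.001 ] spin 0.0008
pred stop back-top corners [[244.2 113.6]
 [325.2 113.9]] front-top [[244.1 126.1]
 [325.3 126.4]]
```

View pics/w9.png

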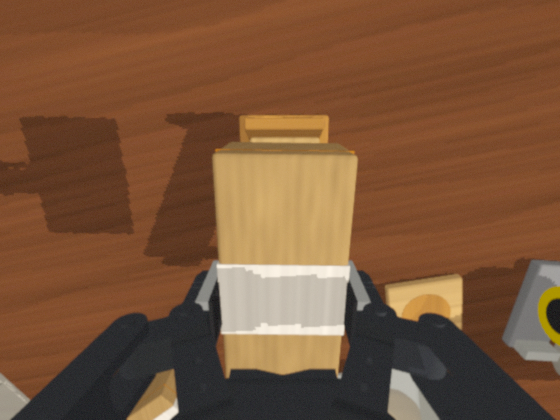

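Stop (240–328, row 116), board end (252–320) and box (215–355) share a centre near column 285. Lowering.

```bash
python3 -m inch '[{"linear":[0.008,0.001,0.001],"spin":0.0005,"jaw":0.45},{"linear":[0.02,0.001,0.001],"spin":0.0005,"jaw":0.45},{"linear":[0.032,0.001,0.001],"spin":0.0005,"jaw":0.45},{"linear":[0.042,0.001,0.001],"spin":0.0005,"jaw":0.45},{"linear":[0.05,0.001,0.001],"spin":0.0005,"jaw":0.45}]' 20;python3 -m inch '[{"linear":[0,0,0],"spin":0,"jaw":0.45},{"linear":[0.003,0,0],"spin":0,"jaw":0.45},{"linear":[0.006,0,0],"spin":0,"jaw":0.45},{"linear":[0.009,0,0],"spin":0,"jaw":0.45},{"linear":[0.012,0,0],"spin":0,"jaw":0.45}]';python3 -m inch '[{"linear":[0.002,0,-0.0005],"spin":0,"jaw":0.45},{"linear":[0.004,0,-0.001],"spin":0,"jaw":0.45},{"linear":[0.006,0,-0.0015],"spin":0,"jaw":0.45},{"linear":[0.009,0,-0.002],"spin":0,"jaw":0.45},{"linear":[0.012,0,-0.003],"spin":0,"jaw":0.45}]'; python3 go.py .5108 .0373 .0997 78
```

```text
time: 17.78
eef_pos: [0.5152, 0.0362, 0.1329]
eef_rot: [0.073, 0.704, -0.073, 0.702]
ft_force: [0.9, 0.3, -2.2]
gripper_width: 0.0557
time: 18.2
eef_pos: [0.5165, 0.0361, 0.1241]
eef_rot: [0.073, 0.703, -0.073, 0.703]
ft_force: [-7.9, -0.5, 6.1]
gripper_width: 0.0556
time: 18.62
eef_pos: [0.5133, 0.0368, 0.1127]
eef_rot: [0.073, 0.703, -0.073, 0.703]
ft_force: [-6.2, -0.0, 5.4]
gripper_width: 0.0557
t 18.62 tcp [513.3  36.8 112.7] jaw 78.1 x-axis [-0.001 -0.    -1.   ] F [-6.2 -0.   5.4] w 0.0557 q6 -1.40
linear [ 0.013   0.     -0.0026] spin 0.0007
```

```bash
python3 -m inch '[{"linear":[0.002,0,-0.0005],"spin":0,"jaw":0.45},{"linear":[0.004,0,-0.001],"spin":0,"jaw":0.45},{"linear":[0.006,0,-0.0015],"spin":0,"jaw":0.45},{"linear":[0.008,0,-0.002],"spin":0,"jaw":0.45},{"linear":[0.01,0,-0.0025],"spin":0,"jaw":0.45}]';python3 -m inch '[{"linear":[0.001,0,0],"spin":0,"jaw":0.45},{"linear":[0.002,0,0],"spin":0,"jaw":0.45},{"linear":[0.003,0,0],"spin":0,"jaw":0.45},{"linear":[0.003,0,0],"spin":0,"jaw":0.45},{"linear":[0.003,0,0],"spin":0,"jaw":0.45}]'; python3 go.py .5108 .0373 .0997 78
python3 - <<'E'
from h import *
from station import arm
c=arm.read_camera("wrist"); np.savez("pics/w10.npz",**{k:np.array(v) for k,v in c.items()})
d=arm.read_camera("side"); np.savez("pics/d10.npz",**{k:np.array(v) for k,v in d.items()})
a=cv2.resize(d["frame"][145:265,215:325],(440,480),interpolation=3); b=c["frame"][:,120:460]
b=np.vstack([b,np.zeros((60,340,3),np.uint8)])
cv2.imwrite("pics/m10.png",np.hstack([b,a])[:,:,::-1])
f=c["frame"].astype(int);print([(r,f[r,284].tolist()) for r in range(70,160,4)])
E
```

```text
time: 19.03
eef_pos: [0.5115, 0.0372, 0.1026]
eef_rot: [0.073, 0.703, -0.073, 0.704]
ft_force: [-3.5, -0.9, 5.3]
gripper_width: 0.0555
time: 19.45
eef_pos: [0.5111, 0.0373, 0.0989]
eef_rot: [0.073, 0.703, -0.073, 0.703]
ft_force: [-6.0, -1.1, 6.6]
gripper_width: 0.0554
t 19.45 tcp [511.1  37.3  98.9] jaw 78.1 x-axis [-0. -0. -1.] F [-6.  -1.1  6.6] w 0.0554 q6 -1.40
linear [-0.0008 -0.     -0.0003] spin 0.0008
[(70, [136, 81, 46]), (74, [138, 83, 48]), (78, [134, 79, 44]), (82, [131, 80, 48]), (86, [128, 74, 42]), (90, [127, 78, 48]), (94, [131, 79, 45]), (98, [129, 77, 47]), (102, [125, 75, 43]), (106, [124, 75, 42]), (110, [130, 79, 48]), (114, [128, 77, 40]), (118, [135, 82, 49]), (122, [136, 83, 51]), (126, [192, 139, 67]), (130, [213, 155, 73]), (134, [195, 141, 70]), (138, [208, 150, 73]), (142, [202, 148, 74]), (146, [165, 114, 55]), (150, [189, 152, 94]), (154, [209, 169, 109]), (158, [210, 174, 112])]
```

```bash
for i in 1 2 3; do python3 -m inch '[{"linear":[0.0005,0,0],"spin":0,"jaw":0.45},{"linear":[0.001,0,0],"spin":0,"jaw":0.45},{"linear":[0.001,0,0],"spin":0,"jaw":0.45},{"linear":[0.001,0,0],"spin":0,"jaw":0.45},{"linear":[0.001,0,0],"spin":0,"jaw":0.45}]' | grep -v rot; done
```

```text
time: 19.97
eef_pos: [0.5111, 0.0373, 0.0989]
ft_force: [-9.9, -1.0, 12.6]
gripper_width: 0.0552
time: 20.38
eef_pos: [0.5111, 0.0373, 0.0989]
ft_force: [-12.9, -1.2, 17.2]
gripper_width: 0.0555
time: 20.8
eef_pos: [0.5111, 0.0373, 0.0988]
ft_force: [-15.8, -1.7, 22.3]
gripper_width: 0.0555
```

```bash
python3 -m inch '[{"linear":[-0.002,0,0],"spin":0,"jaw":0.45},{"linear":[-0.0014,0,-0.0015],"spin":0,"jaw":0.45},{"linear":[-0.0008,0,-0.003],"spin":0,"jaw":0.45},{"linear":[-0.0004,0,-0.004],"spin":0,"jaw":0.45},{"linear":[-0.0004,0,-0.004],"spin":0,"jaw":0.45}]' 30 | grep -v rot; for i in 1 2 3; do python3 -m inch '[{"linear":[0.0003,0,-0.0007],"spin":0,"jaw":0.45},{"linear":[0.0006,0,-0.0015],"spin":0,"jaw":0.45},{"linear":[0.0006,0,-0.0015],"spin":0,"jaw":0.45},{"linear":[0.0006,0,-0.0015],"spin":0,"jaw":0.45},{"linear":[0.0006,0,-0.0015],"spin":0,"jaw":0.45}]' | grep -v rot; done
```

```text
time: 21.22
eef_pos: [0.5097, 0.038, 0.0982]
ft_force: [0.3, -0.3, 9.2]
gripper_width: 0.0558
time: 21.63
eef_pos: [0.5085, 0.0384, 0.0977]
ft_force: [0.3, -0.1, 8.0]
gripper_width: 0.0558
time: 22.05
eef_pos: [0.5076, 0.0386, 0.0973]
ft_force: [2.2, -0.7, 7.9]
gripper_width: 0.0555
time: 22.47
eef_pos: [0.5075, 0.0387, 0.0975]
ft_force: [6.8, -0.7, 7.8]
gripper_width: 0.0554
```

```bash
python3 -m inch '[{"linear":[0.0002,0,-0.0005],"spin":0,"jaw":0.45},{"linear":[0,0,0.001],"spin":0,"jaw":0.45},{"linear":[-0.0008,0,0.002],"spin":0,"jaw":0.45},{"linear":[-0.0008,0,0.002],"spin":0,"jaw":0.75},{"linear":[-0.0008,0,0.002],"spin":0,"jaw":0.85}]'|grep -v rot; python3 -m inch '[{"linear":[0,0,0],"spin":0,"jaw":1},{"linear":[0,0,0],"spin":0,"jaw":1},{"linear":[-0.01,0,0],"spin":0,"jaw":1},{"linear":[-0.03,0,0],"spin":0,"jaw":1},{"linear":[-0.06,0,0],"spin":0,"jaw":1}]'|grep -v rot;python3 -m inch '[{"linear":[-0.03,0,0],"spin":0,"jaw":1},{"linear":[-0.06,0,0],"spin":0,"jaw":1},{"linear":[-0.09,0,0],"spin":0,"jaw":1},{"linear":[-0.1,0,0],"spin":0,"jaw":1},{"linear":[-0.1,0,0],"spin":0,"jaw":1}]'|grep -v rot
python3 - <<'E'
from h import *
from station import arm
c=arm.read_camera("wrist"); np.savez("pics/w11.npz",**{k:np.array(v) for k,v in c.items()})
d=arm.read_camera("side"); np.savez("pics/d11.npz",**{k:np.array(v) for k,v in d.items()})
a=cv2.resize(d["frame"][145:265,215:325],(440,480),interpolation=3); b=cv2.resize(c["frame"][70:310,190:370],(360,480),interpolation=3)
cv2.imwrite("pics/m11.png",np.hstack([b,a])[:,:,::-1])
E
```

```text
time: 22.88
eef_pos: [0.5049, 0.0388, 0.0946]
ft_force: [0.3, 0.7, -0.8]
gripper_width: 0.0723
time: 23.3
eef_pos: [0.5024, 0.0387, 0.1528]
ft_force: [0.6, 0.7, 0.1]
gripper_width: 0.0856
time: 23.72
eef_pos: [0.5065, 0.0386, 0.2593]
ft_force: [-0.3, -0.6, -1.2]
gripper_width: 0.0856
```

View pics/m11.png

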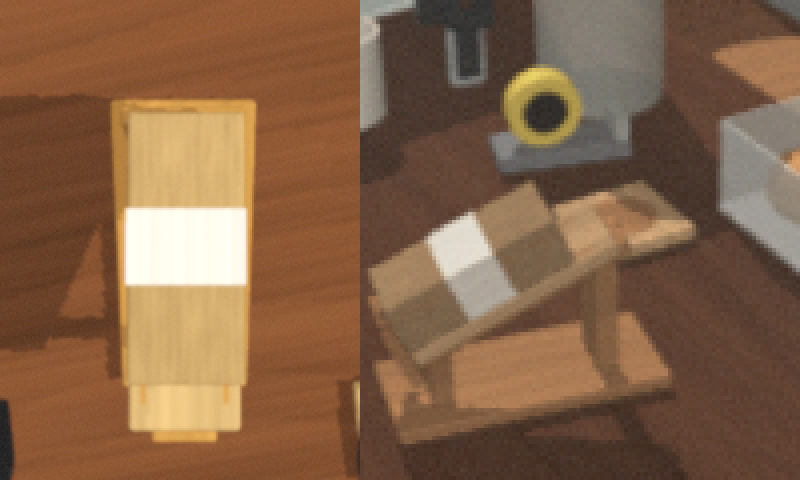

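Box sits flat on the board, end at the stop (crop row ~110), columns 127–246 over the board's 129–241 far end; board end at row 431, ramp end at 441. One numeric check of the board's end, before and after the box.

```bash
python3 - <<'E'
from h import *
u=np.array([.978,-.208,0]);n=np.array([.208,.978,0]);o=np.array([.5353,.0320,0])-u*.0761
zt=.052+.160*.3746+.012*.927
def s(c,px,z):
    w=cast(c,px,z)-o; return (w@u*1000).round(1),(w@n*1000).round(1)
for k in ("w7","w11"):
    c=load(k);f=c["frame"].astype(int)
    cols=[270,284,298]
    for x in cols: 
        g=f[235:305,x,2]; r=235+np.where(g>95)[0]; print(k,x,r.max() if len(r) else None,"tail",g[::5].tolist())
c=load("w11");print("after board end",s(c,[(190+129/2,70+431/2),(190+241/2,70+431/2)],zt),"ramp end",s(c,[(190+185/2,70+441/2)],.115),"stop centre",s(c,[(190+112/2,70+100/2),(190+255/2,70+100/2)],.078))
c=load("w7");print("before board end",s(c,[(120+136,257),(120+190,256)],zt),"ramp end",s(c,[(120+163,263)],.115))
zb=.052+.0012*374.6*0+.130*.3746+.052*.927
c=load("w11");print("box far top",s(c,[(190+128/2,70+384/2),(190+246/2,70+384/2)],zb),"box near top",s(c,[(190+128/2,70+112/2),(190+244/2,70+112/2)],.052+.052*.927))
print("expect board end",.160*927.2-4.5,"box far top",130*.927-52*.3746,"near",-52*.3746)
E
```

```text
w7 270 256 tail [130, 131, 132, 130, 125, 82, 49, 45, 49, 56, 47, 47, 48, 49]
w7 284 256 tail [131, 132, 132, 130, 128, 77, 51, 44, 53, 48, 48, 44, 48, 52]
w7 298 256 tail [123, 121, 121, 126, 116, 82, 49, 54, 53, 50, 51, 46, 56, 49]
w11 270 285 tail [108, 110, 111, 111, 114, 113, 136, 138, 136, 137, 102, 71, 52, 53]
w11 284 284 tail [115, 113, 110, 111, 111, 109, 133, 132, 132, 130, 95, 68, 51, 49]
w11 298 284 tail [112, 109, 113, 110, 111, 106, 122, 122, 122, 120, 86, 63, 56, 45]
after board end (array([145.8, 145.5]), array([-28.2,  31.2])) ramp end (array([157.3]), array([1.6])) stop centre (array([-20.6, -20.9]), array([-36.4,  36.5]))
before board end (array([145.6, 144.3]), array([-28.1,  30. ])) ramp end (array([157.4]), array([1.]))
box far top (array([103.2, 103. ]), array([-25.4,  29.8])) box near top (array([-16.3, -16.5]), array([-26.4,  29. ]))
expect board end 143.852 box far top 101.0308 near -19.4792
```

```bash
python3 -c "
from station import arm
print(arm.hand_in(), arm.sense()['time'])"
```

```text
the job is handed in; nothing more can be done
the job is handed in; nothing more can be done
```

I laid the board on the ramp and then the gift box on the board. Each was lowered until it tilted flat in the light grip, slid down until it pressed against the stop, and released. I handed in at about 24 s.

**Last checks:**
- **Board:** lies flat and is centred to about 1.5 mm, the same as the ramp's own reading. Its upper end measured 145.7 mm along the ramp, against 145.0 mm before the box went on and 143.9 mm expected. So the box did not shift it.
- **Gift box:** lies flat and square to within about 1 mm of the board's line. Its end is at the stop: the push force rose to about 7 N with no further movement.
- **Small disagreements:** the box ends read 2–3 mm up the slope of the ideal. The board end and the ramp end read about 2 mm the same way, so I put most of this down to camera calibration.
- **Forces:** the highest wrist force I read was about 27 N, with the arm clear at the end.
- **Bystanders:** I did not move or touch any on purpose, but I did not re-measure their positions.

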